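# Turn a swab tube round in a V rest and load it into the tube reader

### The job

Pull the red-capped tube out of the slanted rack by its cap, lay it in the sloping V rest with its rounded foot at the low end by the stop plate and let go of it. Then take it afresh by the middle of its body, lay it on the reader's two-rod rail with the rounded foot towards the hood, slide it under the hood until it is fully home against the back, and let go. Never let the tube fall, leave the blue-capped tube in the rack, and do not knock or shift the sample pot, the saline bottle or the white carton.

Things in the scene. Friction and masses are not known exactly. Their poses are not given: they have to be found in the camera images.
- red_tube: swab transport tube to be loaded: white, paper label, ribbed red cap, 150 mm long, 45 g. Origin at the tip of its rounded foot; z runs along its axis from foot to cap end. Body 18 mm diameter, z = 0 (rounded over the first 10 mm) to 122 mm; cap 21 mm diameter, 122 to 150 mm. Its turn about its own axis means nothing. It stands in one of the rack's two pockets
- red_tube_mid (a point): middle of the red-capped tube, on its axis 75 mm from the foot tip
- blue_tube: the other tube, the same but with a blue cap, to be left in the rack; origin and z axis as for the red one
- rack: fixed white rack, two grey pockets; origin on the worktop, z up. Pockets 23 mm square, 85 mm deep, lean 30 deg from vertical: foot to cap runs along (0, -0.5, 0.866) in rack axes. The tubes stand 60 mm apart along rack y, cap ends 160 mm up at about y = -10 and -70 mm. Fingers straight down, closing along rack x, can take a tube by the last 25 mm of its cap; pull along its axis, 90 mm or more
- v_rest: fixed sloping V rest on a dark steel base plate, 150 mm long in its y and 75 mm wide; origin on the worktop under its middle, z up. It carries the blue groove (v_groove)
- v_groove: groove of the V rest. Origin: where the foot tip of a tube lying in it meets the stop plate, 56 mm above the worktop at the rest's y = +65 mm. z: axis of the lying tube, foot to cap, sloping up 30 deg, (0, -0.866, 0.5) in the rest's axes; y: out of the open side of the V, (0, 0.5, 0.866). The stop plate is no higher than the tube's axis. A tube let go may slide down to the stop
- v_mid (a point): point on the lying tube's axis midway between the groove's two blue saddles (groove z = 64 mm). The 90 degree saddles hold the 18 mm body at groove z = 10 to 34 and 94 to 112 mm; their rims are 17 mm to each side (21 over the outside) and 4 mm above the tube's axis. Between them fingers have free room down to 27 mm below the axis; above 112 mm the cap sticks out free
- reader: fixed white tube reader; origin on the worktop, z up, x points from the rail's open end into the hood. The rail is two steel rods (5 mm thick, 14 mm wide over both) along x from -42 to 75 mm (the cap of a tube that is home hangs free); a tube on it lies along x at y = 0, its axis 88 mm above the worktop. The base below is 45 mm high, so fingers may straddle rods and tube.
- reader_home (a point): point on the back wall inside the hood that the foot tip touches when the tube is fully home, at (75, 0, 88) mm in the reader's axes; same axes; a tube that is home runs from here along -x. The hood covers reader x = 33 to 85 mm, is 56 mm wide and 115 mm high; its opening is 36 mm wide, the roof 21 mm above the tube's axis
- sample_pot: bystander: white capped sample pot standing upright, 43 mm diameter, 84 mm high; origin under its middle, z up
- saline_bottle: bystander: small pale bottle with blue cap standing upright, 34 mm diameter, 79 mm high; origin under its middle, z up
- lancet_box: bystander: white carton 52 x 72 x 60 mm; origin under its middle, z up

How it is judged (in metres and radians):
On the way, in this order (a step that is already met when the one before it is completed fails the run):
1. the red-capped tube is out of its pocket, held by its cap end (fingers not more than 40 mm from the cap end) (contact force between the fingers and red_tube above 0.5 N and z of the grasp point in the frame of red_tube above 0.11 m and height (world z) of red_tube above 0.09 m), for 0.1 s.
2. the red-capped tube lies in the V rest, foot within 20 mm of the stop, in line with the groove, let go (contact force between the fingers and red_tube below 0.05 N and distance between red_tube and v_groove below 0.02 m and angle between the z axis of red_tube and the z axis of v_groove, either way round below 0.1 rad and z of red_tube_mid in the frame of v_groove above 0.06 m and horizontal distance between red_tube_mid and v_groove below 0.09 m and linear speed of red_tube below 0.05 m/s), for 0.2 s.
3. the tube is lifted out of the V rest by the middle of its body (fingers 35 to 110 mm from the foot) (contact force between the fingers and red_tube above 0.5 N and z of the grasp point in the frame of red_tube between 0.035 and 0.11 m and y of red_tube_mid in the frame of v_groove above 0.03 m), for 0.1 s.
At the end, for the whole second after the job is handed in: the red-capped tube lies on the reader's rail, foot first, its foot tip within 6 mm of the back wall and within 4 to 5 mm of the rail's line, in line with the rail within 3.4 degrees, at rest and released; the blue-capped tube is still in its pocket (within 15 mm of where it was) (x of red_tube in the frame of reader_home above -0.006 m and y of red_tube in the frame of reader_home between -0.004 and 0.004 m and z of red_tube in the frame of reader_home between -0.005 and 0.005 m and angle between the z axis of red_tube and the x axis of reader, either way round below 0.06 rad and x of red_tube_mid in the frame of reader_home below -0.05 m and contact force between the fingers and red_tube below 0.05 N and linear speed of red_tube below 0.02 m/s and distance of blue_tube from where it was at the start of the episode below 0.015 m); the robot touches nothing.
It fails at once if the red-capped tube falls freely (faster than 0.6 m/s while not held, a drop of some 2 cm) (contact force between the fingers and red_tube below 0.01 N and linear speed of red_tube above 0.6 m/s).
It fails at once if the blue-capped tube leaves its pocket (moved 30 mm) (distance of blue_tube from where it was at the start of the episode above 0.03 m).
It fails at once if a bystander (sample pot, saline bottle, carton) is shifted by more than 15 mm or tipped (distance of any of sample_pot, saline_bottle, lancet_box from where it was at the start of the episode above 0.015 m or angle between any of sample_pot, saline_bottle, lancet_box's own z axis and vertical above 0.2 rad).
It also fails if it takes over 58 s, if anything falls off the work surface, if the arm or the gripper's body presses on something with over 40 N, if the wrist force passes 120 N, or if a joint passes its speed limit or range.

### The arm

A 6-joint arm with a two-finger parallel gripper is mounted at the origin on a cart in front of the work surface, level with it; the furniture and walls round the work are solid. World frame = base frame: x ahead of the robot, y to its left, z up, the work surface at z = 0. Lengths are in mm, angles in rad, forces in N, time in s.
With the tool pointing down it reaches from about 350 to 775 mm from the base axis. Payload 7.3 kg.
Tool frame: the origin (TCP) lies on the mounting face of the last link; the fingertips stand 178 mm ahead of it and the grasp point (between the pads) lies 159 mm ahead of it; z points along the fingers, y is the line along which they close (so a half turn about z gives the same grasp; the last joint's range is limited). The gripper opens to 92 mm and grips with 3 to 60 N. Pads are 19 mm wide; open, the fingers measure 130 mm over their backs; the gripper's body (75 mm by 190 mm) begins 47 mm behind the grasp point.
Start: joints at [-1.279, 0.342, 1.524, -0, 1.275, -0.146], TCP at [222.592, -475.479, 404.741] pointing down, gripper open.
Joint ranges: [-2.53, 2.53], [-0.77, 2.02], [0.04, 2.7], [-1, 4.14], [0.28, 2.66], [-3.11, 3.11]. Speed limits (rad/s): [2.57, 2.57, 3.14, 3.14, 3.14, 3.14].

### API

Orientations are given as [roll, pitch, yaw] about the fixed x, y, z axes, in that order (R = Rz(yaw) Ry(pitch) Rx(roll)).
In Python, from plant import bot gives the robot as it stands.
- The arm moves only by the tool shift_gripper, called after "Call:" as name(argument=value, ...) on one line, values as JSON. Schema: {"type":"object","properties":{"plan":{"type":"array","items":{"type":"array","items":{"type":"array","items":{"type":"number"},"minItems":5,"maxItems":5},"minItems":1,"maxItems":5},"minItems":1,"maxItems":1},"only":{"type":"string"},"quiet":{"type":"boolean"},"lines":{"type":"string"}},"required":["plan"],"additionalProperties":false}. plan is a list that holds a single list of rows (three levels of brackets), with 1 to 5 rows, each of 5 numbers: the finger opening in mm, then dx, dy, dz in units of 50 mm, then a turn about the tool's z in rad; each row is the pose to reach, as a shift and turn from the pose commanded when the call began, along the tool's axes at that moment; what a row does not reach only later rows make up. A row lasts 1/8 s, in which the tool goes at most 62.5 mm and 0.188 rad, less where a joint would pass 70% of its speed; a pose out of reach is approached as far as the arm can. The fingers move at their own pace and stop on an object; the grip force is fixed at half the most. Time passes only in rows, so rows that do not move let the fingers close. The tool returns the time, the measured TCP pose, the force, the opening and the grip force at its end. only (a regular expression) keeps the lines of the reply that match it, lines (a string "A,B") keeps lines A to B, and quiet returns only ok. Input that does not fit is refused with a message, and nothing moves.
- bot.get_obs(): the state, without advancing time (a new reading comes with each control period).
- bot.capture(name): name is "side" or "top" or "wrist"; returns a dict with "color" (384x512x3 uint8, red, green, blue), "K" (3x3 intrinsics, pixels), "R" (3x3) and "t" (3): a world point X has camera coordinates R X + t. Camera axes: x right, y down, z forward; pixel columns grow to the right and rows downward; lengths in mm; the calibration is good to about 2 mm. The wrist camera is an equidistant fisheye: a pixel r from the principal point sees the ray r / f radians off the axis. A picture is of the moment at which its call begins. There is no depth.
- bot.close_job(): hands the job in; it is judged then, once.
The state is a dict: "time": time; "joint_positions": joint angles; "dq": joint speeds; "tau": joint torques, N m; "tool_pos": TCP position; "tcp_rot": TCP orientation; "contact_force": force on the tool from outside, world axes, zero at the start; "moment": the same for the moment, N m; "grip_width": finger opening in mm; "finger_force": force on a finger pad.
Only numpy, scipy, OpenCV 4.12 (cv2) and the standard library are available. Lean on these libraries where they do the work, as an engineer would, in place of code of your own. Each camera call takes 0.05 s, during which the arm holds its last target. There are 200 camera calls.

## Working session

There is one attempt and no reset: what is moved stays moved. The work goes in short steps, Python scripts to look and compute and a tool call to move; the robot and the scene stay as the last step left them, time stands still between calls to the robot, and variables do not carry over. Pictures are saved under pics/ and viewed, at most 10 in all, crops included, and the job is handed in when it is done.

```bash
ls; mkdir -p pics; python3 - <<'E'
from plant import bot
import cv2,numpy as np
o=bot.get_obs();print(o)
for n in("side","top","wrist"):
    c=bot.capture(n);cv2.imwrite(f"pics/{n}0.png",c["color"][:,:,::-1]);np.savez(f"pics/{n}0.npz",**c)
    print(n,np.round(c["K"],1).tolist(),np.round(c["R"],3).tolist(),np.round(c["t"],1).tolist(), (-c["R"].T@c["t"]).round())
E
```

```text
pics
plant.py
{'time': 0.0, 'joint_positions': array([-1.27896273e+00,  3.42698890e-01,  1.52502182e+00, -3.87107562e-06,
        1.27540863e+00, -1.46011202e-01]), 'dq': array([-0.00086264,  0.00047322, -0.00055683,  0.00158783, -0.00062211,
       -0.00012912]), 'tau': array([-9.74494251e-04, -4.31253290e+01, -2.44216543e+01,  7.16197933e-02,
        5.59253432e-02, -1.10830288e-04]), 'tool_pos': array([ 222.56691335, -475.33080858,  404.05545272]), 'tcp_rot': array([-3.14007177e+00, -2.19915722e-04,  4.37845761e-01]), 'contact_force': array([-0.20198206,  0.63759156,  0.32038187]), 'moment': array([0.00255564, 0.04620145, 0.02040694]), 'finger_force': 0.0, 'grip_width': 91.86092013111048}
side [[357.1, 0.0, 257.0], [0.0, 357.1, 193.7], [0.0, 0.0, 1.0]] [[-0.354, -0.935, 0.005], [-0.455, 0.168, -0.874], [0.817, -0.312, -0.485]] [194.5, 299.6, 612.1] [-295.  322.  558.]
top [[382.2, 0.0, 251.6], [0.0, 382.2, 188.6], [0.0, 0.0, 1.0]] [[0.026, -1.0, 0.007], [-0.991, -0.026, -0.128], [0.128, -0.004, -0.992]] [-11.1, 524.7, 967.5] [ 396.    7. 1027.]
wrist [[297.3, 0.0, 255.5], [0.0, 297.3, 194.7], [0.0, 0.0, 1.0]] [[0.423, -0.906, 0.0], [-0.869, -0.406, 0.284], [-0.257, -0.12, -0.959]] [-525.5, -35.1, 390.7] [ 293. -443.  385.]
```

```bash
python3 - <<'E'
import cv2,numpy as np
for n in("side","top"):
    im=cv2.imread(f"pics/{n}0.png");cv2.imwrite(f"pics/{n}0b.png",cv2.resize(im,(800,600),interpolation=cv2.INTER_CUBIC))
E
```

```text
(no output)
```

View pics/side0b.png

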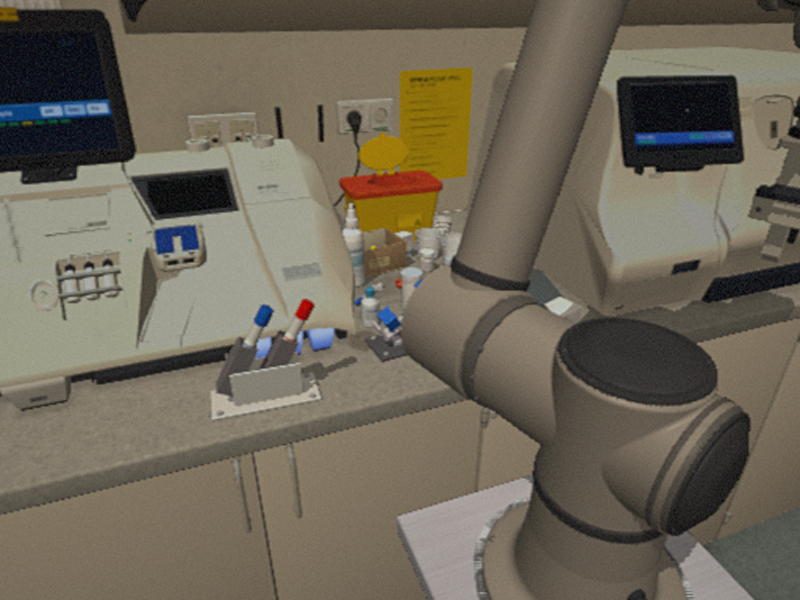

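View pics/top0b.png

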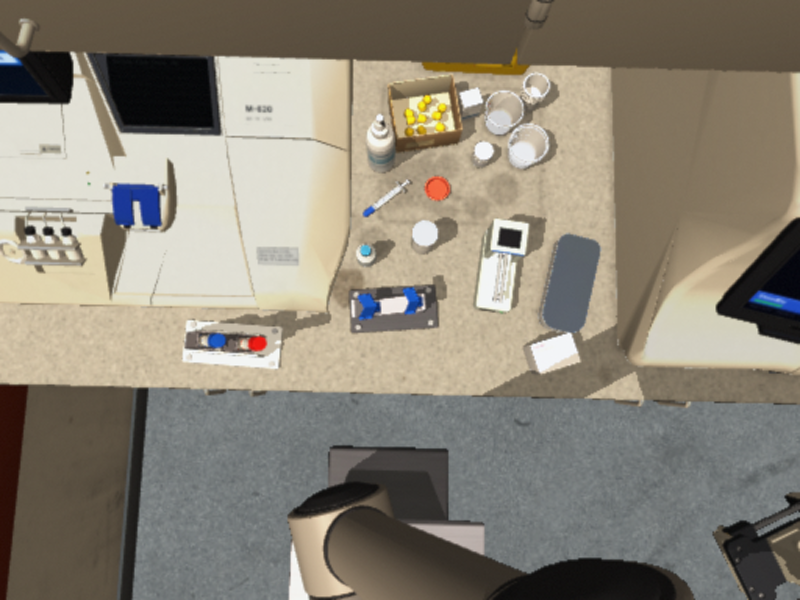

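The side view shows the blue cap at (262,315) and the red cap at (303,310) in 800-px scale, both tubes leaning to the right. The V rest is partly behind the arm. The top view shows the rack (232,343), V rest (393,308), reader (497,262, hood away from the robot), pot (425,235), bottle (365,252) and carton (553,352).

```bash
cat > h.py <<'E'
import cv2,numpy as np
from plant import bot
def snap(n,tag):
    c=bot.capture(n);cv2.imwrite(f"pics/{n}{tag}.png",c["color"][:,:,::-1]);np.savez(f"pics/{n}{tag}.npz",**c);return c
def load(s): return dict(np.load(f"pics/{s}.npz"))
def ray(c,uv,fish=False):
    K=c["K"];p=np.array([(uv[0]-K[0,2])/K[0,0],(uv[1]-K[1,2])/K[1,1]])
    if fish:
        r=np.hypot(*p);d=np.array([*(p*np.sin(r)/max(r,1e-9)),np.cos(r)])
    else: d=np.array([*p,1.])
    d=c["R"].T@d
    return -c["R"].T@c["t"],d/np.linalg.norm(d)
def plane(c,uv,z,fish=False):
    o,d=ray(c,uv,fish);return o+d*(z-o[2])/d[2]
def tri(rs):
    A=0;b=0
    for o,d in rs:
        P=np.eye(3)-np.outer(d,d);A=A+P;b=b+P@o
    X=np.linalg.solve(A,b)
    return X,[np.linalg.norm((np.eye(3)-np.outer(d,d))@(X-o)) for o,d in rs]
def project(c,X,fish=False):
    p=c["R"]@np.asarray(X,float)+c["t"];K=c["K"]
    if fish:
        r=np.hypot(p[0],p[1]);th=np.arctan2(r,p[2]);q=p[:2]/r*th
    else:q=p[:2]/p[2]
    return q*[K[0,0],K[1,1]]+K[:2,2]
def blobs(c,lo,hi,amin=15,box=None):
    """HSV mask (lo,hi) -> list of (area, centroid, minAreaRect)"""
    m=cv2.inRange(cv2.cvtColor(c["color"],cv2.COLOR_RGB2HSV),lo,hi)
    if box: k=np.zeros_like(m);x0,y0,x1,y1=box;k[y0:y1,x0:x1]=1;m=m*k
    out=[]
    for q in cv2.findContours(m,cv2.RETR_EXTERNAL,cv2.CHAIN_APPROX_NONE)[0]:
        a=cv2.contourArea(q)
        if a>=amin:
            M=cv2.moments(q);out.append((a,np.array([M["m10"],M["m01"]])/M["m00"],cv2.minAreaRect(q)))
    return sorted(out,key=lambda t:-t[0])
RED=((0,150,90),(8,255,255));BLUE=((105,140,50),(125,255,255))
E
python3 - <<'E'
from h import *
T=load("top0");S=load("side0")
f=lambda l:[(round(a),b.round(1).tolist(),np.round(r[1]).tolist(),round(r[2])) for a,b,r in l]
for n,c in(("T",T),("S",S)):
    bx=(100,150,300,260) if n=="T" else (130,180,280,240)
    print(n,"R",f(blobs(c,*RED,8,bx)),"B",f(blobs(c,*BLUE,8,bx)))
cv2.imwrite("pics/crop1.png",cv2.resize(T["color"][120:245,100:390,::-1],None,fx=2.7,fy=2.7,interpolation=cv2.INTER_CUBIC))
E
```

```text
T R [(76, [164.2, 219.3], [9.0, 11.0], 90)] B [(122, [235.2, 195.6], [16.0, 13.0], 86), (100, [263.4, 191.7], [16.0, 11.0], 86), (66, [138.3, 217.6], [8.0, 11.0], 90)]
S R [(80, [194.3, 198.1], [8.0, 12.0], 27)] B [(90, [248.3, 203.5], [14.0, 8.0], 48), (77, [168.2, 201.8], [8.0, 13.0], 27), (15, [205.9, 221.0], [3.0, 11.0], 79)]
```

View pics/crop1.png

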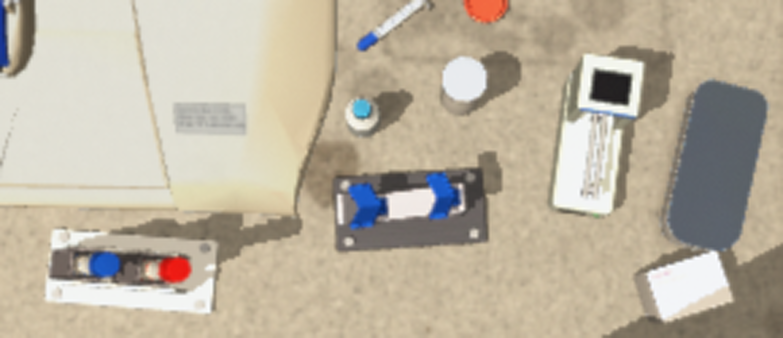

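The crop confirms the V rest's layout. The wider saddle at (363,206) is nearer the plate's left edge, so the low end (rest +y) points to world +y. The reader's rail runs roughly up the picture, with the hood at (612,85).

```bash
python3 - <<'E'
from h import *
T=load("top0");S=load("side0")
R=tri([ray(T,(164.2,219.3)),ray(S,(194.3,198.1))]);B=tri([ray(T,(138.3,217.6)),ray(S,(168.2,201.8))])
print("red",R,"blue",B, "d",R[0]-B[0])
cr=lambda u,v:(100+(u+.5)/2.7-.5,120+(v+.5)/2.7-.5)
for n,z,ps in(("rackplate",5,[(52,230),(215,238),(212,312),(45,300)]),("vplate",5,[(335,177),(483,168),(487,242),(336,250)]),
 ("readerbase",45,[(563,90),(555,208),(612,215),(628,115)]),("hood",115,[(584,55),(643,60),(640,108),(578,108)]),("pot",84,[(464,80)]),("bottle",79,[(362,108)]),("carton",60,[(638,278),(716,250),(733,292),(660,320)])):
    q=np.array([plane(T,cr(*p),z)[:2] for p in ps]);print(n,q.round().tolist(),"mean",q.mean(0).round(1), "edges",[round(float(np.linalg.norm(q[i]-q[i-1])))for i in range(len(q))])
E
```

```text
red (array([433.73505954, 201.67022633, 143.73505862]), [np.float64(0.5950402022093141), np.float64(0.5950402022092253)]) blue (array([436.10992975, 261.28177772, 144.4908577 ]), [np.float64(0.4718927075249264), np.float64(0.47189270752479767)]) d [ -2.37487021 -59.61155139  -0.75579908]
rackplate [[475.0, 356.0], [471.0, 194.0], [399.0, 194.0], [406.0, 358.0]] mean [437.8 275.4] edges [69, 162, 73, 164]
vplate [[536.0, 78.0], [549.0, -70.0], [475.0, -75.0], [463.0, 74.0]] mean [505.4   1.6] edges [73, 148, 74, 150]
readerbase [[621.0, -144.0], [506.0, -137.0], [500.0, -191.0], [598.0, -207.0]] mean [ 556.5 -169.6] edges [67, 116, 55, 99]
hood [[638.0, -152.0], [635.0, -205.0], [591.0, -202.0], [589.0, -147.0]] mean [ 613.3 -176.5] edges [49, 54, 45, 56]
pot [[619.0, -45.0]] mean [619.4 -45. ] edges [0]
bottle [[591.0, 50.0]] mean [591.2  49.6] edges [0]
carton [[440.0, -213.0], [468.0, -286.0], [430.0, -302.0], [402.0, -233.0]] mean [ 435.  -258.4] edges [44, 79, 42, 74]
```

Units first: shifts go in units of 50 mm. So -75 mm is -1.5, -50 mm is -1.

Call:
shift_gripper(plan=[[[60, 1.08, -0.5, 0, -0.18], [60, 2.16, -1, 0, -0.36], [60, 3.24, -1.5, 0, -0.54], [60, 4.32, -2, 0, -0.72], [60, 5.4, -2.5, 0, -0.9]]])

```text
time: 0.78
tool_pos: [415.1, -246.2, 404.7]
tcp_rot: [3.142, 0.0, 1.343]
contact_force: [0.6, 0.6, -0.4]
grip_width: 60.2
finger_force: 0.0
```

```bash
python3 -c "
from h import *
snap('wrist','1');print(bot.get_obs()['tool_pos'],bot.get_obs()['tcp_rot'])"
```

```text
[ 418.12954558 -241.31911049  404.70552888] [ 3.13997446 -0.00383362  1.35497864]
```

```bash
cat > w.py <<'E'
from h import *
def tool(v,o=None):
    """world vector -> tool axes (tool pointing down, commanded yaw ~ measured)"""
    y=(o or bot.get_obs())["tcp_rot"][2];c,s=np.cos(y),np.sin(y)
    return np.array([c*v[0]+s*v[1],s*v[0]-c*v[1],-v[2]]).round(1)
def go(target,yaw=None):
    o=bot.get_obs();d=np.array(target)-o["tool_pos"]
    print("tcp",o["tool_pos"].round(1),"rpy",o["tcp_rot"].round(4),"-> tool shift",tool(d,o),"turn",None if yaw is None else round(o["tcp_rot"][2]-yaw,4))
E
python3 -c "
from w import *
go((430,60,420),1.535)"
```

```text
tcp [ 418.1 -241.3  404.7] rpy [ 3.14   -0.0038  1.355 ] -> tool shift [296.9 -52.9 -15.3] turn -0.18
```

View pics/wrist1.png

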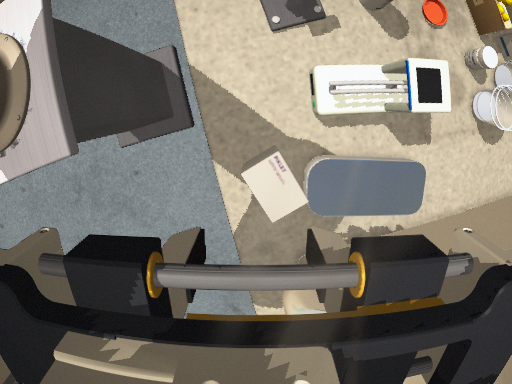

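The wrist view shows the reader clearly: rods from (330,89) to (405,88), hood at (427,85), carton at (272,185). The rail is clear.

Call:
shift_gripper(plan=[[[60, 1.18, -0.22, -0.06, -0.036], [60, 2.36, -0.44, -0.12, -0.072], [60, 3.54, -0.66, -0.18, -0.11], [60, 4.72, -0.88, -0.24, -0.145], [60, 5.92, -1.06, -0.3, -0.18]]])

```text
time: 1.45
tool_pos: [430.6, 54.1, 419.8]
tcp_rot: [3.141, 0.0, 1.518]
contact_force: [1.2, -0.8, 0.6]
grip_width: 59.8
finger_force: 0.0
```

```bash
python3 - <<'E'
from w import *
snap('wrist','2')
# after: hover beside rack
go((434,120,400),1.535)
E
```

```text
tcp [430.3  59.9 420.3] rpy [ 3.1408 -0.0043  1.5241] -> tool shift [60.2  0.9 20.3] turn -0.0109
```

View pics/wrist2.png

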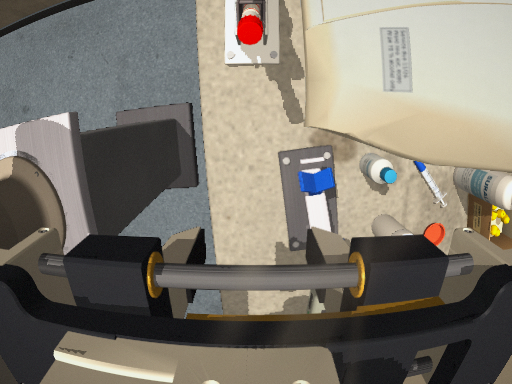

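The wrist view shows the red cap at (250,28), the low saddle at (316,180), the stop plate at (316,158) and plate corners near (279,153) and (333,146).

```bash
python3 - <<'E'
from w import *
T=load("top0");S=load("side0");W=load("wrist2");W1=load("wrist1")
b=blobs(W,*RED,30,(200,0,300,80));print([(a,c.round(1)) for a,c,r in b[:2]])
print("red",tri([ray(T,(164.2,219.3)),ray(S,(194.3,198.1)),ray(W,b[0][1],True)]))
cr=lambda u,v:(100+(u+.5)/2.7-.5,120+(v+.5)/2.7-.5)
for n,p,q in(("cornerLfar",(335,177),(333,146)),("cornerLnear",(336,250),(279,153))):
    print(n,tri([ray(T,cr(*p)),ray(W,q,True)]))
bs=blobs(W,*BLUE,30,(280,140,350,220));print([(a,c.round(1),r) for a,c,r in bs])
print("saddleL",tri([ray(T,(235.2,195.6)),ray(W,bs[0][1],True)]), "from side", tri([ray(T,(235.2,195.6)),ray(S,(248.3,203.5))]))
cv2.imwrite("pics/crop2.png",np.hstack([cv2.resize(W["color"][130:260,260:350,::-1],None,fx=4.4,fy=4.4,interpolation=cv2.INTER_CUBIC),cv2.resize(W1["color"][50:125,310:460,::-1],None,fx=2.6,fy=572/75,interpolation=cv2.INTER_CUBIC)]))
E
```

```text
[(584.5, array([249.6,  29.5]))]
red (array([433.95738483, 201.26512482, 143.40725042]), [np.float64(1.0385589236066481), np.float64(0.21293052196303683), np.float64(0.8371668248403005)])
cornerLfar (array([534.6708347 ,  77.27394571,  16.90781406]), [np.float64(0.8333232951150062), np.float64(0.833323295115156)])
cornerLnear (array([461.70448549,  72.65068869,  27.66494102]), [np.float64(0.49162477617769323), np.float64(0.49162477617780315)])
[(646.0, array([316.3, 181.2]), ((316.34375, 181.47958374023438), (24.56777000427246, 34.731109619140625), 83.41805267333984))]
saddleL (array([501.73590099,  43.63909452,  67.27705723]), [np.float64(0.2802717311695391), np.float64(0.2802717311695626)]) from side (array([502.37100099,  43.76806284,  58.56398038]), [np.float64(0.13216389048406893), np.float64(0.1321638904841128)])
```

View pics/crop2.png

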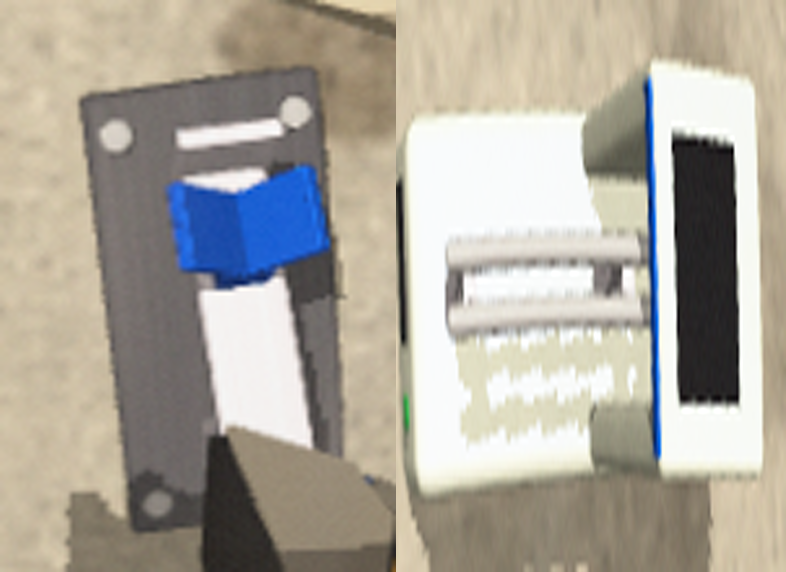

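```bash
python3 - <<'E'
from w import *
W=load("wrist2");W1=load("wrist1");T=load("top0")
a=plane(W,(312.7,173.2),50,1);b=plane(W,(315.2,192.5),62,1);print("vertex",a,b,"len",np.linalg.norm((a-b)[:2]))
# plate bolts / corners on z=5
c=lambda u,v:(260+u/4.4,130+v/4.4)
for n,p in(("LB",(80,98)),("RB",(318,68)),("LF",(133,530))): print(n,plane(W,c(*p),5,1).round(1))
print("stopplate ends",[plane(W,c(*p),56,1).round(1) for p in((178,138),(284,128))])
a=plane(W1,(330,87.1),79,1);b=plane(W1,(407,86.6),79,1);print("rail",a,b,"yaw",np.arctan2(b[1]-a[1],b[0]-a[0]))
r=lambda u,v:(310+(u-396)/2.6,50+v/7.63)
print("hood top corners",[plane(W1,r(*p),115,1).round(1).tolist() for p in((653,62),(755,82),(762,478),(657,470))])
# top view: rail in hood-open part
cr=lambda u,v:(100+(u+.5)/2.7-.5,120+(v+.5)/2.7-.5)
hc=[(584,55),(643,60),(640,108),(578,108)]
print("hood tri",[[tri([ray(T,cr(*p)),ray(W1,r(*q),1)])[0].round(0).tolist()] for p,q in zip(hc,[(755,82),(762,478),(657,470),(653,62)])])
go((434,130,420),1.535)
E
```

```text
vertex [501.05798894  49.49803198  50.        ] [501.80403274  28.37737372  62.        ] len 21.133830385486203
LB [462.8  70.2   5. ]
RB [537.5  76.8   5. ]
LF [476.4 -77.2   5. ]
stopplate ends [array([485.3,  65.9,  56. ]), array([514.6,  67.5,  56. ])]
rail [ 513.47318814 -165.42141691   79.        ] [ 603.48543507 -177.38204445   79.        ] yaw -0.13210390950654322
hood top corners [[592.0, -148.8, 115.0], [641.5, -154.6, 115.0], [634.1, -209.3, 115.0], [582.6, -201.7, 115.0]]
hood tri [[[639.0, -153.0, 117.0]], [[637.0, -208.0, 111.0]], [[594.0, -205.0, 96.0]], [[590.0, -148.0, 117.0]]]
tcp [430.3  59.9 420.3] rpy [ 3.1408 -0.0043  1.5241] -> tool shift [70.2  0.4  0.3] turn -0.0109
```

Everything agrees: V rest origin about (506,0), yaw 0.09; reader origin about (554.7,−171), yaw −0.132; red grasp at about (434,198,150).

In the tool's units: 138 mm is 2.76, 50 mm is 1.

Call:
shift_gripper(plan=[[[52, 1, 0, 0, -0.01], [52, 2, 0.04, 0, -0.01], [52, 2.76, 0.08, 0, -0.01], [52, 2.76, 0.08, 0.8, -0.01], [52, 2.76, 0.08, 1.5, -0.01]]])

```text
time: 2.12
tool_pos: [442.1, 190.2, 343.5]
tcp_rot: [-3.142, 0.0, 1.529]
contact_force: [-0.1, -0.2, 0.3]
grip_width: 52.4
finger_force: 0.0
```

```bash
python3 - <<'E'
from w import *
go((434,198,309),1.533)
c=snap('side','3');b=blobs(c,*RED,8,(130,150,300,260));print([(x[0],x[1].round(1)) for x in b])
E
```

```text
tcp [442.1 190.2 343.5] rpy [-3.1415e+00  2.0000e-04  1.5285e+00] -> tool shift [ 7.5 -8.4 34.5] turn -0.0045
[(69.5, array([194. , 198.4]))]
```

Call:
shift_gripper(plan=[[[52, 0.15, -0.168, 0, 0], [52, 0.15, -0.168, 0, 0], [52, 0.15, -0.168, 0.34, 0], [52, 0.15, -0.168, 0.68, 0], [52, 0.15, -0.168, 0.68, 0]]])

```text
time: 2.8
tool_pos: [434.2, 197.8, 311.2]
tcp_rot: [3.141, 0.0, 1.528]
contact_force: [-0.0, -0.2, -0.3]
grip_width: 52.0
finger_force: 0.0
```

```bash
python3 - <<'E'
from w import *
go((434,198,309),1.533)
c=snap('wrist','4')
cv2.imwrite("pics/w4.png",cv2.resize(c["color"][:,:,::-1],(640,480)))
E
```

```text
tcp [434.2 197.8 311.2] rpy [3.1414e+00 1.0000e-04 1.5277e+00] -> tool shift [ 0.2 -0.2  2.2] turn -0.0053
```

View pics/w4.png

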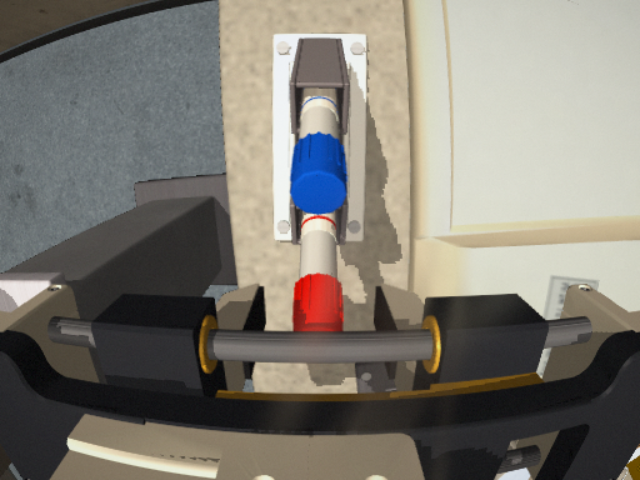

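The red cap at (318,300) sits centred between the open fingers, so I close.

In the tool's units: 1 mm is 0.02.

Call:
shift_gripper(plan=[[[15, 0, 0, 0.02, 0], [15, 0, 0, 0.02, 0], [15, 0, 0, 0.02, 0], [15, 0, 0, 0.02, 0], [15, 0, 0, 0.02, 0]]])

```text
time: 3.48
tool_pos: [434.2, 197.9, 309.8]
tcp_rot: [3.141, 0.0, 1.528]
contact_force: [-1.1, 0.0, 0.4]
grip_width: 20.2
finger_force: 30.0
```

Call:
shift_gripper(plan=[[[15, -0.2, 0, -0.346, 0], [15, -0.44, 0, -0.762, 0], [15, -0.68, 0, -1.178, 0], [15, -0.92, 0, -1.594, 0], [15, -1.16, 0, -2.01, 0]]])

```text
time: 4.1
tool_pos: [431.5, 139.5, 410.7]
tcp_rot: [-3.141, 0.0, 1.528]
contact_force: [0.1, 0.1, -1.0]
grip_width: 20.4
finger_force: 30.0
```

```bash
python3 - <<'E'
from w import *
go((502,100,460),1.661)
c=snap('side','5');t=snap('top','5')
a=blobs(c,*RED,8,(130,100,330,260));b=blobs(t,*RED,8,(100,150,300,260))
print(a,b)
E
```

```text
tcp [431.5 139.5 410.7] rpy [-3.1413e+00  2.0000e-04  1.5279e+00] -> tool shift [-36.5  72.1 -49.3] turn -0.1331
[(13.5, array([212.90123457, 156.4691358 ]), ((212.5, 156.0), (8.0, 3.0), 90.0))] []
```

Call:
shift_gripper(plan=[[[15, -0.6, 0, 0, 0], [15, -1.2, 0, 0, -0.03], [15, -1.8, 0, 0, -0.065], [15, -2.4, 0, 0, -0.1], [15, -2.96, 0, 0, -0.133]]])

```text
time: 4.82
tool_pos: [425.1, -8.5, 409.1]
tcp_rot: [-3.14, -0.001, 1.662]
contact_force: [-0.2, -0.4, -1.3]
grip_width: 20.4
finger_force: 30.0
```

```bash
python3 - <<'E'
from w import *
go((507,-11.3,374),1.661)
c=snap('side','6')
cv2.imwrite("pics/s6.png",cv2.resize(c["color"][100:280,150:390,::-1],(800,600),interpolation=cv2.INTER_CUBIC))
E
```

```text
tcp [425.1  -8.5 409.1] rpy [-3.1403e+00 -5.0000e-04  1.6619e+00] -> tool shift [-10.2  81.3  35.1] turn 0.0009
```

View pics/s6.png

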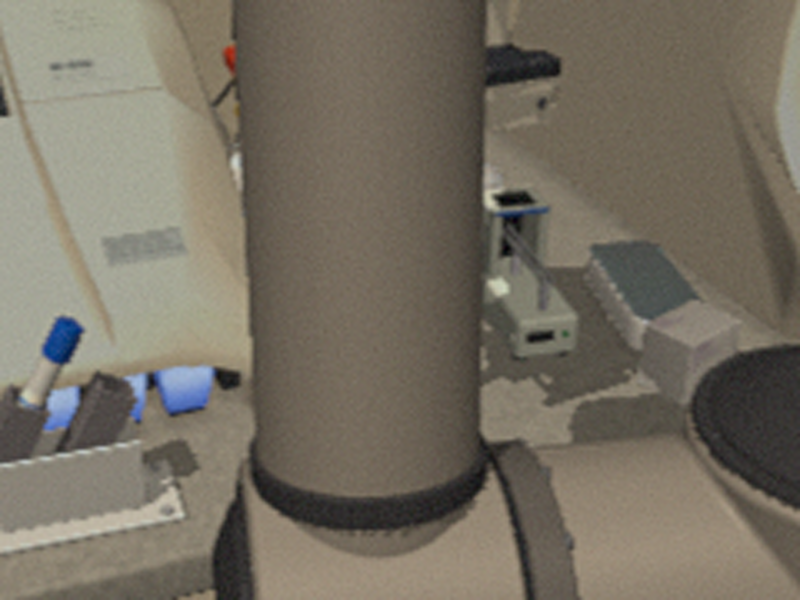

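The arm hides the tube here, but the side view now shows the reader's hood (515,205) and its rail end (543,290), which checks the reader's pose. Moving over the rest.

Call:
shift_gripper(plan=[[[15, -0.06, 0.4, 0, 0], [15, -0.12, 0.9, 0.1, 0], [15, -0.2, 1.4, 0.3, 0], [15, -0.204, 1.626, 0.6, 0], [15, -0.204, 1.626, 0.7, 0]]])

```text
time: 5.5
tool_pos: [507.0, -10.3, 373.1]
tcp_rot: [-3.138, -0.001, 1.661]
contact_force: [-0.0, 0.6, -1.1]
grip_width: 20.1
finger_force: 30.0
```

```bash
python3 - <<'E'
from w import *
go((507,-11.3,374),1.661)
S=load("side6")
ro=np.array([554.7,-171,0]);y=-.132;ex=np.array([np.cos(y),np.sin(y),0])
print("pred hood",project(S,ro+33*ex+[0,0,115]),"seen",(150+525*.3,100+210*.3),"pred rail end",project(S,ro-42*ex+[0,0,79]),"seen",(150+541*.3,100+280*.3))
c=snap('wrist','7');cv2.imwrite("pics/w7.png",cv2.resize(c["color"][:,:,::-1],(640,480)))
E
```

```text
tcp [507.  -10.3 373.1] rpy [-3.1381e+00 -9.0000e-04  1.6612e+00] -> tool shift [-1.  -0.1 -0.9] turn 0.0002
pred hood [306.46872806 161.63256976] seen (307.5, 163.0) pred rail end [314.44413781 183.11765793] seen (312.29999999999995, 184.0)
```

View pics/w7.png

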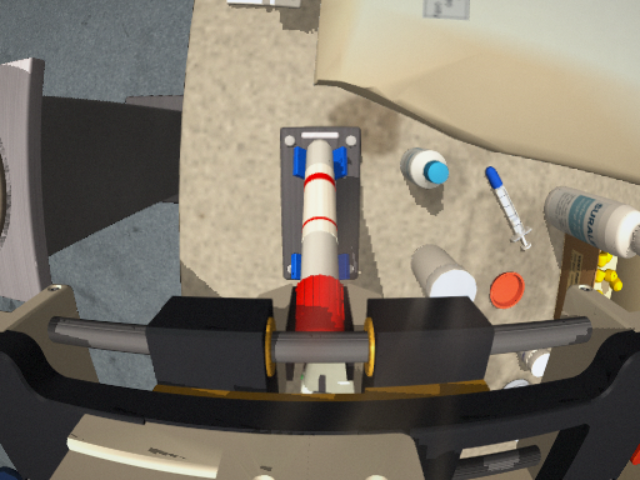

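The wrist view shows the tube hanging straight over the groove: foot at (319,142), stop plate line at (319,134), cap's lower edge at (320,277).

```bash
python3 - <<'E'
from w import *
W=load("wrist7");G=np.array([507,-10.3,373.1-159]);Y=np.array([-.09,.996,0])
for th in(55,60,65):
  for gs in(134,138,142):
    u=lambda s,off=0:G-(s-gs)*np.array([0,0,np.sin(np.radians(th))])*-1+(gs-s)*np.cos(np.radians(th))*Y+off*(np.array([0,0,np.cos(np.radians(th))])+np.sin(np.radians(th))*Y)
    print(th,gs,[ (project(W,u(s,o),1)*1.25).round(1).tolist() for s,o in((9,9),(0,0),(122,10))])
ro=np.array([506,.3,0]);print("stop pred", project(W,ro+65*Y+[0,0,56],1)*1.25)
E
```

```text
55 134 [[320.1, 131.7], [320.1, 135.2], [319.9, 285.9]]
55 138 [[320.1, 128.2], [320.1, 131.9], [319.9, 277.9]]
55 142 [[320.1, 124.8], [320.1, 128.6], [319.9, 270.2]]
60 134 [[320.1, 145.2], [320.1, 149.6], [319.9, 285.6]]
60 138 [[320.1, 142.1], [320.1, 146.5], [319.9, 278.2]]
60 142 [[320.1, 139.0], [320.1, 143.6], [319.9, 271.0]]
65 134 [[320.1, 158.9], [320.1, 164.0], [319.9, 285.6]]
65 138 [[320.1, 156.1], [320.1, 161.3], [319.9, 278.7]]
65 142 [[320.1, 153.4], [320.1, 158.6], [319.9, 272.1]]
stop pred [320.07952342 136.86515126]
```

In the tool's units: 45.4 mm is 0.908, 39.4 mm is 0.788.

Call:
shift_gripper(plan=[[[15, -0.02, 0, 0.4, 0], [15, -0.02, 0, 0.66, 0], [15, -0.02, 0, 0.788, 0], [15, -0.114, 0, 0.846, 0], [15, -0.21, 0, 0.908, 0]]])

```text
time: 6.18
tool_pos: [508.0, -21.3, 330.0]
tcp_rot: [3.141, -0.0, 1.661]
contact_force: [-0.8, 3.0, -0.1]
grip_width: 20.2
finger_force: 30.0
```

```bash
python3 -c "
from w import *
go((507,-10.3,373.1))"
```

```text
tcp [508.  -21.3 330. ] rpy [ 3.1415e+00 -5.0000e-04  1.6609e+00] -> tool shift [ 11.   -0.1 -43.1] turn None
```

Call:
shift_gripper(plan=[[[15, -0.178, 0, 0.138, 0], [15, -0.344, 0, 0.29, 0], [15, -0.496, 0, 0.456, 0], [15, -0.634, 0, 0.634, 0], [15, -0.676, 0, 0.696, 0]]])

```text
time: 6.8
tool_pos: [511.1, -55.5, 294.2]
tcp_rot: [-3.141, -0.0, 1.66]
contact_force: [0.0, -0.2, 1.8]
grip_width: 20.3
finger_force: 30.0
```

```bash
python3 -c "
from w import *
bot.get_obs()
W=snap('wrist','8')
cv2.imwrite('pics/w8.png',cv2.resize(W['color'][:,:,::-1],(640,480)))"
```

```text
(no output)
```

View pics/w8.png

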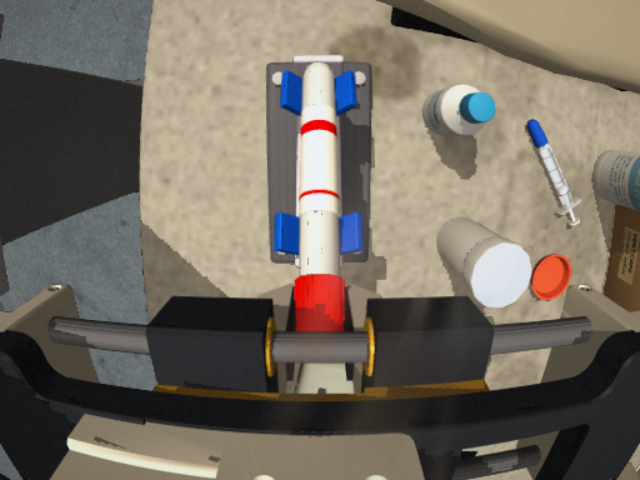

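The tube lies almost in the groove, foot at (319,64) just short of the stop plate line at (318,58). I finish the pivot with a slight press.

In the tool's units: 6.4 mm is 0.128, 5 mm is 0.1.

Call:
shift_gripper(plan=[[[15, -0.03, 0, 0.05, 0], [15, -0.06, 0, 0.1, 0], [15, -0.078, 0, 0.128, 0], [15, -0.078, 0, 0.144, 0], [15, -0.078, 0, 0.144, 0]]])

```text
time: 7.48
tool_pos: [511.5, -58.7, 287.8]
tcp_rot: [-3.142, -0.0, 1.661]
contact_force: [-1.4, 0.3, 1.8]
grip_width: 20.4
finger_force: 30.0
```

In the tool's units: 2 mm is 0.04, 1 mm is 0.02.

Call:
shift_gripper(plan=[[[15, 0, 0, 0.02, 0], [15, 0, 0, 0.04, 0], [15, 0, 0, 0.04, 0]]])

```text
time: 7.85
tool_pos: [511.3, -58.8, 286.2]
tcp_rot: [-3.141, 0.0, 1.661]
contact_force: [-2.5, -0.2, 5.9]
grip_width: 20.2
finger_force: 30.0
```

```bash
python3 - <<'E'
from w import *
W=snap("wrist","9");b=blobs(W,*RED,10,(200,0,300,290));print([(round(x[0]),x[1].round(1)) for x in b])
G=bot.get_obs()["tool_pos"]-[0,0,159];Y=np.array([-.09,.996,0])
for th in(28,30,32,34):
  for gs in(137,):
    t=np.radians(th);u=lambda s,o:G+(gs-s)*(np.cos(t)*Y-[0,0,np.sin(t)])+o*(np.sin(t)*Y+[0,0,np.cos(t)])
    print(th,[project(W,u(s,o),1).round(1).tolist() for s,o in((30,9),(122,10))])
E
```

```text
[(1686, array([255.4, 242. ])), (194, array([254. ,  95.1])), (50, array([253.9, 151.7]))]
28 [[254.9, 72.0], [254.9, 227.7]]
30 [[254.9, 75.1], [254.9, 227.1]]
32 [[254.9, 78.3], [254.9, 226.6]]
34 [[254.9, 81.5], [254.9, 226.1]]
```

Units first: shifts go in units of 50 mm. So -1 mm is -0.02.

Call:
shift_gripper(plan=[[[15, 0, 0, -0.02, 0], [26, 0, 0, -0.02, 0], [40, 0, 0, -0.02, 0], [56, 0, 0, -0.02, 0], [56, 0, 0, -0.02, 0]]])

```text
time: 8.52
tool_pos: [511.5, -58.8, 286.7]
tcp_rot: [-3.142, 0.0, 1.661]
contact_force: [-0.4, -0.8, 0.5]
grip_width: 51.8
finger_force: 0.0
```

```bash
python3 - <<'E'
from w import *
W=snap("wrist","10");b=blobs(W,*RED,10,(200,0,300,290));print([(round(x[0]),x[1].round(1)) for x in b])
# mid grasp target: groove s=64 -> rest y, z
ro=np.array([506,.3,0]);Y=np.array([-.09,.996,0])
g=lambda s:ro+(65-.866*s)*Y+[0,0,56+.5*s]
print("g64",g(64)); go(g(66)+[0,0,159+75],1.661); go(g(66)+[0,0,159],1.661)
E
```

```text
[(1750, array([253.9, 241.7])), (191, array([254.2,  95. ])), (52, array([253.3, 150.9]))]
g64 [505.13816    9.837696  88.      ]
tcp [511.6 -58.8 286.8] rpy [3.1416e+00 1.0000e-04 1.6608e+00] -> tool shift [ 67.2  -0.2 -36.2] turn -0.0002
tcp [511.6 -58.8 286.8] rpy [3.1416e+00 1.0000e-04 1.6608e+00] -> tool shift [67.2 -0.2 38.8] turn -0.0002
```

In the tool's units: 63.7 mm is 1.274, -25 mm is -0.5.

Call:
shift_gripper(plan=[[[52, 0, 0, -0.6, 0], [52, 0.1, 0, -1.2, 0], [52, 0.9, 0, -1.2, 0], [52, 1.274, -0.004, -1.1, 0], [52, 1.274, -0.004, -0.5, 0]]])

```text
time: 9.2
tool_pos: [505.9, 5.8, 312.5]
tcp_rot: [3.138, 0.001, 1.663]
contact_force: [0.5, -0.3, -0.4]
grip_width: 51.9
finger_force: 0.0
```

```bash
python3 -c "
from w import *
go((505.6,4.7,250),1.661)"
```

```text
tcp [505.9   5.8 312.5] rpy [3.1380e+00 1.0000e-03 1.6631e+00] -> tool shift [-1.1 -0.4 62.5] turn 0.0021
```

In the tool's units: 61 mm is 1.22, 54 mm is 1.08.

Call:
shift_gripper(plan=[[[52, -0.02, 0, 0.4, 0], [52, -0.02, 0, 0.8, 0], [52, -0.02, 0, 1.08, 0], [52, -0.02, 0, 1.22, 0], [52, -0.02, 0, 1.22, 0]]])

```text
time: 9.82
tool_pos: [505.7, 3.6, 250.5]
tcp_rot: [-3.141, -0.0, 1.661]
contact_force: [0.4, 0.6, 0.3]
grip_width: 52.0
finger_force: 0.0
```

Call:
shift_gripper(plan=[[[12, 0, 0, 0, 0], [12, 0, 0, 0, 0], [12, 0, 0, 0, 0], [12, 0, 0, 0, 0], [12, 0, 0, 0, 0]]])

```text
time: 10.45
tool_pos: [505.3, 3.7, 250.9]
tcp_rot: [-3.14, -0.0, 1.661]
contact_force: [-4.3, 0.3, 3.8]
grip_width: 17.7
finger_force: 30.0
```

```bash
python3 -c "
from w import *
go((505.6,4.7,250),1.661)"
```

```text
tcp [505.3   3.7 250.9] rpy [-3.1405 -0.      1.661 ] -> tool shift [1.  0.4 0.9] turn -0.0
```

Call:
shift_gripper(plan=[[[12, 0, 0, -0.2, 0], [12, 0, 0, -0.6, 0], [12, 0, 0, -1.2, 0], [12, 0, 0, -1.9, 0], [12, 0, 0, -2.6, 0]]])

```text
time: 11.08
tool_pos: [505.7, 3.7, 382.6]
tcp_rot: [3.14, 0.0, 1.661]
contact_force: [0.9, 0.4, -0.2]
grip_width: 17.1
finger_force: 30.0
```

```bash
python3 - <<'E'
from w import *
go((480,-120,385),0.76)
W=load("wrist1");b=blobs(W,(100,100,40),(130,255,255),5,(370,40,450,130));print([(x[0],x[1].round(1),x[2]) for x in b])
E
```

```text
tcp [505.7   3.7 382.6] rpy [3.1403e+00 3.0000e-04 1.6608e+00] -> tool shift [-120.9  -36.7   -2.4] turn 0.9008
[(94.5, array([408.4,  84. ]), ((408.4630126953125, 84.54354858398438), (49.16298294067383, 3.0979413986206055), 85.36454010009766))]
```

Call:
shift_gripper(plan=[[[12, -0.32, -0.06, 0, 0.18], [12, -0.66, -0.1, 0, 0.36], [12, -1, -0.16, 0, 0.54], [12, -1.32, -0.2, 0, 0.72], [12, -1.66, -0.24, 0, 0.9]]])

```text
time: 11.7
tool_pos: [501.3, -80.6, 381.5]
tcp_rot: [3.14, -0.001, 0.755]
contact_force: [-0.2, -0.6, -0.2]
grip_width: 17.1
finger_force: 30.0
```

```bash
python3 - <<'E'
from w import *
go((495.2,-163.1,345),-0.132)
E
```

```text
tcp [501.3 -80.6 381.5] rpy [ 3.1404e+00 -8.0000e-04  7.5490e-01] -> tool shift [-60.9  55.9  36.5] turn 0.8869
```

In the tool's units: -61 mm is -1.22, 56 mm is 1.12.

Call:
shift_gripper(plan=[[[12, -0.24, 0.22, 0, 0.18], [12, -0.48, 0.44, 0, 0.36], [12, -0.74, 0.68, 0.2, 0.54], [12, -0.98, 0.9, 0.4, 0.72], [12, -1.22, 1.12, 0.72, 0.887]]])

```text
time: 12.32
tool_pos: [495.8, -163.4, 345.5]
tcp_rot: [3.141, -0.002, -0.132]
contact_force: [0.2, 0.7, -0.4]
grip_width: 16.9
finger_force: 30.0
```

Call:
shift_gripper(plan=[[[12, 0, 0, 0, 0]]])

```text
time: 12.45
tool_pos: [495.4, -163.4, 344.3]
tcp_rot: [-3.141, 0.001, -0.126]
contact_force: [0.1, 0.1, -0.6]
grip_width: 17.0
finger_force: 30.0
```

```bash
python3 - <<'E'
from w import *
go((495.2,-163.1,345),-0.132)
W1=load("wrist1");W=snap("wrist","11")
B=((100,100,40),(130,255,255))
b=blobs(W,*B,5);print([(x[0],x[1].round(1),np.round(x[2][1])) for x in b])
ro=np.array([554.7,-171,0]);y=-.132;ex=np.array([np.cos(y),np.sin(y),0]);ey=np.array([-ex[1],ex[0],0])
P=lambda x,yy,z:ro+x*ex+yy*ey+[0,0,z]
print("pred blue edge ends",[project(c,P(33,s,115),1).round(1).tolist() for c in(W1,W) for s in(28,-28)], "rail end",project(W,P(-42,0,79),1))
# red features of the tube for the slope
r=blobs(W,*RED,10);print([(x[0],x[1].round(1)) for x in r])
cv2.imwrite("pics/w11.png",W["color"][:,:,::-1])
E
```

```text
tcp [ 495.4 -163.4  344.3] rpy [-3.1412e+00  1.3000e-03 -1.2630e-01] -> tool shift [-0.2 -0.2 -0.7] turn 0.0057
[(1336.5, array([ 90.9, 210.5]), array([74., 43.])), (227.0, array([ 21.5, 187.4]), array([22., 14.])), (116.5, array([63.2, 61.2]), array([ 9., 17.])), (104.5, array([253.5,  88.1]), array([ 2., 71.])), (61.5, array([508.5, 377.5]), array([14.,  6.]))]
pred blue edge ends [[407.9, 57.0], [411.5, 112.8], [214.6, 87.4], [295.1, 87.7]] rail end [254.50000916 179.48118772]
[(390.5, array([145.1,   6.2])), (338.5, array([255.2, 217.1]))]
```

```bash
cat >> w.py <<'E'
yw=-.132;ex=np.array([np.cos(yw),np.sin(yw),0]);ey=np.array([-ex[1],ex[0],0])
ro=np.array([554.7,-171,0])+.7*ey-.8*ex
P=lambda x,y,z:ro+x*ex+y*ey+[0,0,z]
def rd():
    d=bot.get_obs()["tool_pos"]-ro;return np.round([d@ex,d@ey,d[2]-159],1)
E
python3 - <<'E'
from w import *
for n,bx in(("wrist1",(370,40,450,130)),("wrist11",(200,70,310,110))):
    W=load(n);m=cv2.inRange(cv2.cvtColor(W["color"],cv2.COLOR_RGB2HSV),(100,100,40),(130,255,255))
    k=np.zeros_like(m);k[bx[1]:bx[3],bx[0]:bx[2]]=1
    p=cv2.findNonZero(m*k);v=cv2.fitLine(p,cv2.DIST_HUBER,0,.01,.01).ravel()
    a=plane(W,v[2:]-v[:2]*30*0+v[:2]*25,114,1);b=plane(W,v[2:]-v[:2]*25,114,1);d=a-b
    d=d*np.sign(d[1]);print(n,"mid",plane(W,v[2:],114,1).round(1),"reader xy",[round(float((plane(W,v[2:],114,1)-ro)@e),1) for e in(ex,ey)],"yaw",np.arctan2(-d[0],d[1]).round(4))
print("G reader",rd());go(P(-44,0,117+15+159),-.132)
E
```

```text
wrist1 mid [ 586.1 -174.7  114. ] reader xy [32.5, -0.2] yaw -0.1234
wrist11 mid [ 587.  -172.9  114. ] reader xy [33.1, 1.6] yaw -0.1271
G reader [-58.8  -0.4 186.1]
tcp [ 495.6 -162.9  345.1] rpy [-3.1413e+00  1.0000e-04 -1.2380e-01] -> tool shift [14.8 -0.3 54.1] turn 0.0082
```

Call:
shift_gripper(plan=[[[12, 0.1, -0.016, 0.3, 0.003], [12, 0.2, -0.016, 0.6, 0.003], [12, 0.296, -0.016, 0.9, 0.003], [12, 0.296, -0.016, 1.12, 0.003], [12, 0.296, -0.016, 1.2, 0.003]]])

```text
time: 13.12
tool_pos: [510.2, -163.6, 283.7]
tcp_rot: [-3.141, 0.002, -0.129]
contact_force: [-0.4, -0.2, -1.3]
grip_width: 16.7
finger_force: 30.0
```

```bash
python3 -c "
from w import *
print(rd())"
```

```text
[-44.2   0.7 124.7]
```

In the tool's units: 12.2 mm is 0.244, 10 mm is 0.2.

Call:
shift_gripper(plan=[[[12, 0, 0, 0.08, 0], [12, 0, 0, 0.154, 0], [12, -0.024, 0, 0.2, 0], [12, -0.048, 0, 0.244, 0], [12, -0.048, 0, 0.244, 0]]])

```text
time: 13.75
tool_pos: [508.1, -163.6, 273.1]
tcp_rot: [3.141, -0.001, -0.129]
contact_force: [-0.1, -0.5, 3.1]
grip_width: 17.2
finger_force: 30.0
```

```bash
python3 -c "
from w import *
print(rd())"
```

```text
[-46.3   0.5 114.1]
```

Call:
shift_gripper(plan=[[[12, -0.038, 0, 0.094, 0], [12, -0.068, 0, 0.19, 0], [12, -0.09, 0, 0.288, 0], [12, -0.104, 0, 0.36, 0], [12, -0.104, 0, 0.39, 0]]])

```text
time: 14.38
tool_pos: [502.7, -162.8, 252.7]
tcp_rot: [-3.141, 0.001, -0.129]
contact_force: [-0.7, -0.1, 3.7]
grip_width: 17.3
finger_force: 30.0
```

```bash
python3 -c "
from w import *
print(rd())"
```

```text
[-51.8   0.6  93.7]
```

In the tool's units: 5 mm is 0.1, 4 mm is 0.08.

Call:
shift_gripper(plan=[[[12, -0.004, 0, 0.04, 0], [12, -0.004, 0, 0.08, 0], [12, -0.004, 0, 0.1, 0], [12, -0.004, 0, 0.1, 0]]])

```text
time: 14.88
tool_pos: [502.7, -162.8, 248.0]
tcp_rot: [3.141, 0.0, -0.129]
contact_force: [-2.2, 0.7, 3.3]
grip_width: 17.2
finger_force: 30.0
```

```bash
python3 -c "
from w import *
print(rd())"
```

```text
[-51.9   0.5  89. ]
```

In the tool's units: 1 mm is 0.02.

Call:
shift_gripper(plan=[[[12, 0, 0, 0.02, 0], [12, 0, 0, 0.02, 0], [12, 0, 0, 0.02, 0]]])

```text
time: 15.25
tool_pos: [502.7, -162.8, 247.1]
tcp_rot: [3.141, -0.0, -0.129]
contact_force: [-3.2, 0.1, 3.8]
grip_width: 16.7
finger_force: 30.0
```

Call:
shift_gripper(plan=[[[12, 0, 0, 0.02, 0], [12, 0, 0, 0.02, 0], [12, 0, 0, 0.02, 0]]])

```text
time: 15.62
tool_pos: [502.7, -162.8, 246.2]
tcp_rot: [3.141, -0.0, -0.129]
contact_force: [-2.7, -1.1, 4.8]
grip_width: 17.3
finger_force: 30.0
```

```bash
python3 -c "
from w import *
print(rd())"
```

```text
[-51.8   0.6  87.2]
```

Call:
shift_gripper(plan=[[[12, 0.16, 0, 0, 0], [12, 0.36, 0, 0, 0], [12, 0.56, 0, 0, 0], [12, 0.76, 0, 0, 0], [12, 0.92, 0, 0, 0]]])

```text
time: 16.25
tool_pos: [549.0, -168.8, 246.1]
tcp_rot: [3.141, 0.0, -0.129]
contact_force: [-5.4, -0.9, 7.3]
grip_width: 16.9
finger_force: 30.0
```

```bash
python3 -c "
from w import *
print(rd())"
```

```text
[-5.2  0.7 87.1]
```

In the tool's units: 8 mm is 0.16, -0.5 mm is -0.01.

Call:
shift_gripper(plan=[[[12, 0.06, 0, -0.01, 0], [12, 0.12, 0, -0.01, 0], [12, 0.16, 0, -0.01, 0], [12, 0.16, 0, -0.01, 0]]])

```text
time: 16.75
tool_pos: [556.5, -169.7, 246.6]
tcp_rot: [3.142, -0.001, -0.129]
contact_force: [-1.1, -0.4, 1.4]
grip_width: 17.1
finger_force: 30.0
```

Call:
shift_gripper(plan=[[[12, 0.03, 0, 0, 0], [12, 0.06, 0, 0, 0], [12, 0.06, 0, 0, 0]]])

```text
time: 17.12
tool_pos: [559.0, -170.1, 246.5]
tcp_rot: [-3.141, 0.001, -0.129]
contact_force: [-4.0, 0.4, 3.5]
grip_width: 17.2
finger_force: 30.0
```

```bash
python3 -c "
from w import *
print(rd())"
```

```text
[ 4.9  0.8 87.5]
```

Call:
shift_gripper(plan=[[[12, 0.02, 0, 0, 0], [12, 0.04, 0, 0, 0], [12, 0.04, 0, 0, 0]]])

```text
time: 17.5
tool_pos: [559.8, -170.2, 246.2]
tcp_rot: [-3.141, 0.005, -0.129]
contact_force: [-11.4, 0.6, 5.6]
grip_width: 17.0
finger_force: 30.0
```

Call:
shift_gripper(plan=[[[12, 0.02, 0, 0, 0], [12, 0.04, 0, 0, 0], [12, 0.04, 0, 0, 0]]])

```text
time: 17.88
tool_pos: [560.7, -170.4, 246.0]
tcp_rot: [-3.141, 0.009, -0.129]
contact_force: [-17.2, 0.2, 10.0]
grip_width: 17.1
finger_force: 30.0
```

Call:
shift_gripper(plan=[[[12, 0.02, 0, 0, 0], [12, 0.04, 0, 0, 0], [12, 0.04, 0, 0, 0]]])

```text
time: 18.25
tool_pos: [561.5, -170.5, 245.9]
tcp_rot: [-3.14, 0.014, -0.129]
contact_force: [-22.7, 0.4, 13.5]
grip_width: 17.0
finger_force: 30.0
```

```bash
python3 -c "
from w import *
print(rd())"
```

```text
[ 7.5  0.7 86.9]
```

Call:
shift_gripper(plan=[[[12, -0.06, 0, 0, 0], [12, -0.1, 0, 0, 0], [12, -0.1, 0, 0, 0]]])

```text
time: 18.62
tool_pos: [559.5, -170.1, 246.2]
tcp_rot: [-3.141, 0.002, -0.129]
contact_force: [-6.0, 1.1, 1.5]
grip_width: 16.9
finger_force: 30.0
```

```bash
python3 -c "
from w import *
print(rd())"
```

```text
[ 5.5  0.8 87.2]
```

In the tool's units: -0.5 mm is -0.01.

Call:
shift_gripper(plan=[[[22, -0.01, 0, 0, 0], [34, -0.01, 0, 0, 0], [46, -0.01, 0, 0, 0], [46, -0.01, 0, 0, 0]]])

```text
time: 19.12
tool_pos: [559.9, -170.2, 246.6]
tcp_rot: [3.141, -0.0, -0.129]
contact_force: [-0.1, 0.0, -0.3]
grip_width: 44.3
finger_force: 0.0
```

Call:
shift_gripper(plan=[[[46, 0, 0, -0.4, 0], [46, 0, 0, -1, 0], [46, -0.3, 0, -1.8, 0], [46, -1, 0, -2.6, 0], [46, -1.6, 0, -3, 0]]])

```text
time: 19.75
tool_pos: [479.6, -159.8, 398.8]
tcp_rot: [3.14, -0.003, -0.129]
contact_force: [1.0, 0.3, -0.2]
grip_width: 45.9
finger_force: 0.0
```

```bash
python3 - <<'E'
from w import *
print(rd());W=snap("wrist","12");S=snap("side","12");T=snap("top","12")
for n,c,f,bx in(("W",W,1,(150,30,350,300)),("T",T,0,(300,130,370,220)),("S",S,0,(230,130,400,260))):
    b=blobs(c,*RED,4,bx)
    print(n,[(x[0],x[1].round(1),np.round(x[2][1])) for x in b[:4]],"pred cap centre",project(c,P(-61,0,88),f).round(1),"cap top",project(c,P(-61,0,96),f).round(1),"ends",project(c,P(-47,0,98),f).round(1),project(c,P(-75,0,98),f).round(1))
E
```

```text
[-75.1   0.6 239.8]
W [(540.0, array([255.6, 174.2]), array([28., 21.])), (85.5, array([255.5,  84.5]), array([ 6., 17.])), (6.0, array([259. , 122.4]), array([ 1., 17.]))] pred cap centre [254.9 173.7] cap top [254.9 175.4] ends [254.9 161.7] [254.9 189.8]
T [] pred cap centre [318.1 200.1] cap top [318.6 199.7] ends [319.6 194. ] [318.  205.3]
S [(45.5, array([317.1, 183.8]), array([9., 6.]))] pred cap centre [317.  183.4] cap top [317.2 181. ] ends [315.5 178.2] [319.1 182.5]
```

The red cap centroid sits within about 1 px of its "home" prediction in both the wrist and side views. The back-wall contact was also felt at 23 N, so I'm handing in.

```bash
python3 -c "
from plant import bot
print(bot.get_obs()['dq'].round(3));print(bot.close_job())"
```

```text
[ 0.005  0.055 -0.011  0.003 -0.015  0.005]
the job is handed in; nothing more can be done
None
```

I handed the job in at about 20 s: the red-capped tube was laid in the V rest and released, re-gripped mid-body, and slid into the reader until it met the back wall and was let go; camera checks put its cap within about 1 mm of home, and no pass/fail verdict was returned.

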